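# Set the chocolate warmer to its third setting and start it

## Robot

A 6-joint arm with a two-finger parallel gripper is mounted at the origin on a cart in front of the work surface, level with it; the furniture and walls round the work are solid. World frame = base frame: x ahead of the robot, y to its left, z up, the work surface at z = 0. Lengths are in m, angles in rad, forces in N, time in s.
With the tool pointing down it reaches from about 0.325 to 0.775 m from the base axis. Payload 9.3 kg.
Tool frame: the origin (TCP) lies between the finger pads; the fingertips stand 22 mm ahead of it and the grasp point (between the pads) lies 3 mm ahead of it; z points along the fingers, y is the direction in which the jaws open and shut (so a half turn about z gives the same grasp; the last joint's range is limited). The gripper opens to 85 mm and grips with 20 to 120 N. Pads are 22 mm wide; open, the fingers measure 114 mm over their backs; the gripper's body (76 mm by 85 mm) begins 54 mm behind the grasp point. The pads swing forward as they close: fully open they stand 13 mm farther back than shut.
Start: joints at [1.178, 0.259, 0.021, 1.334, 0, 1.418], TCP at [0.131, 0.534, 0.253] pointing down, gripper open.
Joint ranges: [-3.04, 3.04], [-0.91, 1.82], [-1.04, 1.36], [-1.92, 1.95], [-1.52, 1.45], [-3.14, 3.14]. Speed limits (rad/s): [2.22, 2.22, 2.79, 3.14, 3.14, 3.14].

## Interface

Orientations are given as a unit quaternion [x, y, z, w].
In Python, from workcell import arm gives the robot as it stands. Calls block until the motion is done:
- arm.movep(position, orientation): joint-space move of the TCP to a pose.
- arm.move_linear(position, ori=None, velocity=0.15): straight line of the TCP; ori=None keeps the orientation; velocity is the mean speed in m/s.
- arm.move_j(angles): joint-space move.
- arm.open() and arm.close(effort=None): open the fingers fully, or close them until they stop; effort is the grip in N (None keeps the last).
- arm.wait(seconds).
- arm.solve_ik(position, orientation): joint angles nearest the present ones, or None.
- arm.get_obs(): the state.
- arm.read_camera(name): name is "scene" or "side" or "wrist"; returns a dict with "color" (420x560x3 uint8, red, green, blue), "mtx" (3x3 intrinsics, pixels), "extrinsics" (4x4, takes a point from world to camera coordinates). Camera axes: x right, y up, looking along -z (the intrinsics and any distortion apply to the point x, -y, -z); pixel columns grow to the right and rows downward; lengths in m; the calibration is good to about 2 mm. A picture is of the moment at which its call begins. There is no depth.
A pose or a line that the arm cannot do raises arm.PlanningError and nothing moves.
- arm.hand_in(): hands the job in, once; it reports no verdict.
The state is a dict: "time_s": time; "qpos": joint angles; "joint_velocities": joint speeds; "joint_efforts": joint torques, N m; "tcp_pos": TCP position; "tool_rot": TCP orientation; "ft_force": force on the tool from outside, world axes, zero at the start; "ft_torque": the same for the moment, N m; "opening": finger opening in m.
Only numpy, scipy, OpenCV 4.12 (cv2) and the standard library are available. Lean on these libraries where they do the work, as an engineer would, in place of code of your own. Each camera call takes 0.05 s, during which the arm holds its last target.

## Task

Turn the knurled dial of the chocolate warmer with a fingertip until it clicks into its third setting, the mark with three dots, and then press the start button beside it all the way down and let it come up again. Do not press start while the dial is on another setting, and leave the jar, stamp, bear and bell where they stand: nothing is to be gripped or lifted.

Things in the scene. Friction and masses are not known exactly. Their poses are not given: they have to be found in the camera images.
- warmer: The chocolate warmer: low white housing fixed to the counter, 190 (x, depth) x 330 (y, width) x 50 mm high. Origin: centre of its underside; -x is its front, +y its left. On top: left, the dial with dot marks round its far side; middle front, the start button; right, an aluminium plate (150 x 110 mm, its top 53 mm above the counter) with the small jar on it.
- dial_top (a point): Centre of the dial's flat top face, 75 mm above the counter, at x -20, y +85 mm in the warmer's frame. The dial: a black disc 92 mm in diameter (too wide to pinch), 20 mm thick, knurled, its axis vertical. It floats on a spring: pressed, it begins to sink at about 3 N and is at the bottom, 4 mm down, at about 9 N; it turns at any height. This point sinks with it but does not turn.
- dial (a joint): Dial angle (rad), growing clockwise seen from above. Clicks at 0 (one dot), 0.698 (two), 1.396 (three), 2.094 (four dots); let go, it springs to the nearest. Passing the crest midway takes about 0.07 Nm: a fingertip pressed on the top face 30 mm from the axis with 5 N carries it by friction. Starts at the first or second click, perhaps still settling for a moment.
- pointer_tip (a point): Outer end of the white pointer line on the dial's top face, 44 mm from the axis; turns with the dial. Seen from the warmer's front it points 60 deg left of straight back at one dot, 20 deg left at two dots, 20 deg right at three, 60 deg right at four.
- mark_3 (a point): Middle of the group of three dark dots (each 6 mm) on the housing, 68 mm from the dial's axis: where the pointer must point at the third setting.
- start_button_top (a point): Centre of the top of the start button: a round grey push button 28 mm in diameter in a dark housing on the top of the warmer, at x = -62, y = -5 mm in the warmer's frame. It is pressed straight down.
- start_button (a joint): How far the start button is pressed (m): 0 up, 0.006 fully down, which takes 5 N; a spring brings it back up.
- mini_jar: White lidded jar, 62 mm in diameter, 78 mm high, loose on the warming plate, its axis at least 75 mm from the start button's axis. Origin: centre of its underside. To be left alone.
- stamp: Wooden hand stamp, 28 x 42 x 67 mm, loose on the counter left of the warmer. Origin: centre of its underside. To be left alone.
- bear: Chocolate bear, 57 x 55 x 71 mm, loose on the counter right of the warmer. Origin: centre of its underside. To be left alone.
- bell: Counter bell, 84 mm in diameter, 63 mm high, loose on the counter right of the warmer. Origin: centre of its underside. To be left alone.

How it is judged:
On the way, in this order (a step that is already met when the one before it is completed fails the run):
1. the dial has clicked into the third setting (within 0.12 rad) and rests there, with nothing touching it (value of joint dial between 1.276 and 1.516 rad and contact force between anything else and dial below 0.1 N), for 0.2 s.
2. the start button is pressed down (at least 4.8 of its 6 mm) (value of joint start_button above 0.0048 m), for 0.05 s.
At the end, for the whole second after the job is handed in: The dial rests in its third setting (1.396 rad, within 0.12), the start button has been pressed after that and is up again (under 1.5 mm), and jar, stamp, bear and bell stand within 20 mm of where they stood (value of joint dial between 1.276 and 1.516 rad and value of joint start_button below 0.0015 m and distance of each of mini_jar, stamp, bear, bell from where it was at the start of the episode below 0.02 m); the robot touches nothing.
It fails at once if the start button is pressed (over 3 mm) while the dial is not in the third setting (more than 0.2 rad off) (value of joint start_button above 0.003 m and not (value of joint dial between 1.196 and 1.596 rad)).
It fails at once if the jar, stamp, bear or bell is pushed, knocked over or lifted (over 20 mm from its place) (distance of any of mini_jar, stamp, bear, bell from where it was at the start of the episode above 0.02 m).
It also fails if it takes over 48 s, if anything falls off the work surface, if the arm or the gripper's body presses on something with over 40 N, if the wrist force passes 120 N, or if a joint passes its speed limit or range.

## Working session

There is one attempt and no reset: what is moved stays moved. The work goes in short steps, each a Python script; the robot and the scene stay as the last script left them, time stands still between calls to the robot, and variables do not carry over. Pictures are saved under pics/ and viewed, and the job is handed in when it is done.

```bash
mkdir -p pics; ls; python3 - <<'E'
from workcell import arm
import cv2
o=arm.get_obs();print({k:o[k] for k in("time_s","tcp_pos","tool_rot","ft_force","opening")})
for n in("scene","side","wrist"):
    c=arm.read_camera(n);cv2.imwrite(f"pics/{n}0.png",c["color"][:,:,::-1]);print(n,c["mtx"].tolist(),c["extrinsics"].round(4).tolist(), c.keys())
    import pickle;pickle.dump(c,open(f"{n}0.pkl","wb"))
E
```

```text
pics
{'time_s': 0.0, 'tcp_pos': array([0.13054563, 0.53401521, 0.25263196]), 'tool_rot': array([ 1.19628918e-01,  9.92818427e-01, -6.79419649e-04, -1.76028330e-04]), 'ft_force': array([ 0.71591363, -0.00994814,  0.46768738]), 'opening': 0.08528215635907044}
scene [[391.7253640376176, 0.0, 272.85610725631227], [0.0, 391.7253640376176, 214.67670128950763], [0.0, 0.0, 1.0]] [[-0.8102, -0.586, -0.015, 0.4258], [0.4054, -0.5785, 0.7078, -0.305], [-0.4235, 0.5674, 0.7062, -0.6607], [0.0, 0.0, 0.0, 1.0]] dict_keys(['color', 'mtx', 'extrinsics'])
side [[523.5986485001414, 0.0, 276.8211315564691], [0.0, 523.5986485001414, 211.19826192270807], [0.0, 0.0, 1.0]] [[0.9574, -0.2883, 0.016, -0.5546], [0.1793, 0.6372, 0.7495, -0.1423], [-0.2263, -0.7148, 0.6618, -1.2551], [0.0, 0.0, 0.0, 1.0]] dict_keys(['color', 'mtx', 'extrinsics'])
wrist [[348.08898048461214, 0.0, 274.130173565501], [0.0, 348.08898048461214, 209.9444031369262], [0.0, 0.0, 1.0]] [[0.2374, 0.9714, -0.0014, -0.5505], [-0.9354, 0.2282, -0.2701, 0.0358], [-0.2621, 0.0654, 0.9628, -0.3786], [0.0, 0.0, 0.0, 1.0]] dict_keys(['color', 'mtx', 'extrinsics'])
```

View pics/scene0.png

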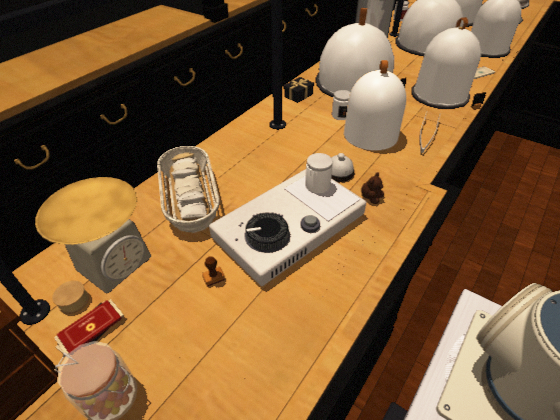

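View pics/side0.png

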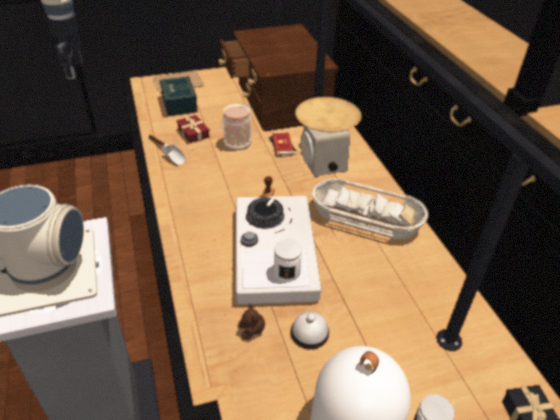

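View pics/wrist0.png

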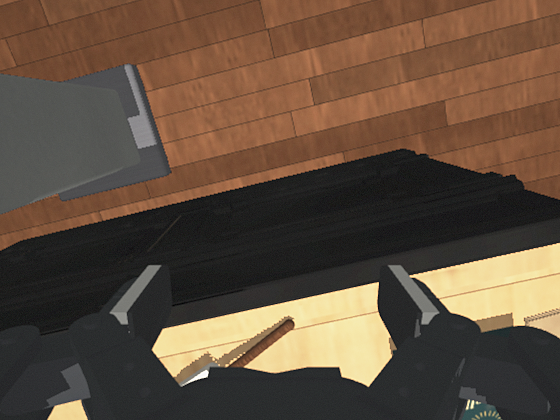

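```bash
python3 - <<'E'
import cv2
a=cv2.imread("pics/scene0.png")[140:300,190:400];cv2.imwrite("pics/sc.png",cv2.resize(a,None,fx=3.8,fy=3.75,interpolation=cv2.INTER_CUBIC))
a=cv2.imread("pics/side0.png")[170:350,210:350];cv2.imwrite("pics/sd.png",cv2.resize(a,None,fx=3.3,fy=3.3,interpolation=cv2.INTER_CUBIC))
E
```

```text
(no output)
```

View pics/sc.png

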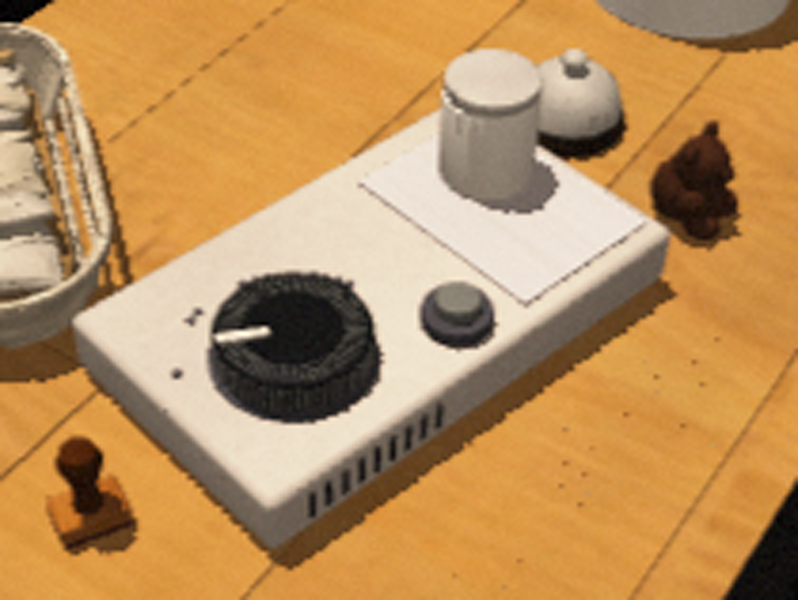

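View pics/sd.png

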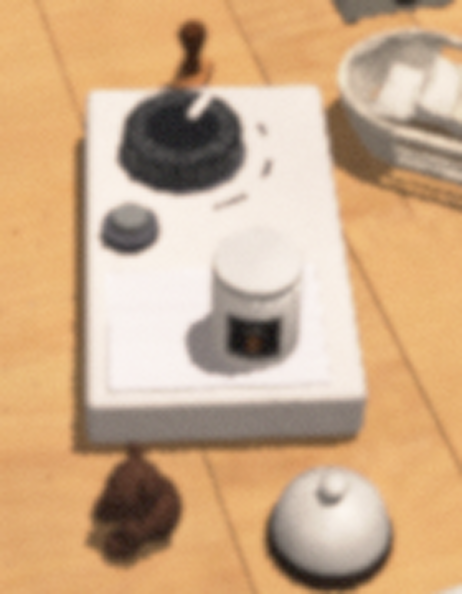

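```bash
cat > h.py <<'E'
import numpy as np,pickle
from scipy.optimize import least_squares
def proj(c,P):
    P=np.atleast_2d(P);q=P@c["extrinsics"][:3,:3].T+c["extrinsics"][:3,3]
    q=q*[1,-1,-1];q=q@c["mtx"].T;return q[:,:2]/q[:,2:]
def back(c,uv,z):
    E=c["extrinsics"];R=E[:3,:3];o=-R.T@E[:3,3]
    d=np.linalg.inv(c["mtx"])@[*uv,1];d=R.T@(d*[1,-1,-1]);return o+d*(z-o[2])/d[2]
E
python3 - <<'E'
from h import *
S=pickle.load(open("scene0.pkl","rb"));D=pickle.load(open("side0.pkl","rb"))
cs=lambda u,v:(u/3.8+190,v/3.75+140)
cd=lambda u,v:(u/3.3+210,v/3.3+170)
def mk(a):a=np.radians(a);return (-20+68*np.cos(a),85+68*np.sin(a),50)
L=(95,165,50);
obs=[(S,cs(77,322),(95,165,50)),(S,cs(265,515),(-95,165,50)),(S,cs(667,230),(-95,-165,50)),(S,cs(292,328),(-20,85,75)),
(S,cs(178,373),mk(60)),(S,cs(195,316),mk(20)),(S,cs(460,300),(-62,-5,None)),
(D,cd(90,90),(-95,165,50)),(D,cd(323,88),(95,165,50)),(D,cd(365,402),(95,-165,50)),(D,cd(88,405),(-95,-165,50)),(D,cd(182,135),(-20,85,75)),(D,cd(130,217),(-62,-5,None))]
def W(p,q):
    x,y,z=q; z=p[3] if z is None else z/1e3
    c,s=np.cos(p[2]),np.sin(p[2]);x/=1e3;y/=1e3
    return np.array([p[0]+c*x-s*y,p[1]+s*x+c*y,z])
f=lambda p:np.concatenate([proj(c,W(p,q))[0]-uv for c,uv,q in obs])
i=back(S,obs[3][1],.075);print(i)
b=None
for y0 in (-1.5,-.7,0,.7,1.5):
    r=least_squares(f,[i[0],i[1],y0,.065],loss="soft_l1")
    if b is None or r.cost<b.cost:b=r
print(b.x,b.cost,f(b.x).reshape(-1,2).round(1).tolist())
p=b.x;print("dial",W(p,(-20,85,75)),"btn",W(p,(-62,-5,None)))
np.save("warmer.npy",p)
for c,uv in((S,cs(217,338)),(D,cd(210,97))):
    t=back(c,uv,.075)-W(p,(-20,85,75));print("ptr",np.degrees(np.arctan2(t[1],t[0])-p[2]),np.hypot(t[0],t[1]))
print("jar base",back(S,cs(488,190),.053),"jar top",back(S,cs(492,78),.131), "jar top side",back(D,cd(258,262),.131))
print("stamp top",back(S,cs(80,455),.06))
E
```

```text
[ 0.54467676 -0.00628884  0.075     ]
[ 0.54436576 -0.09532461 -0.2415553   0.06803979] 12.692745739293446 [[-2.4, -2.4], [0.8, -2.2], [2.8, -0.2], [0.3, -0.6], [-0.2, -0.3], [0.1, -0.4], [-0.4, -0.0], [-1.1, -0.8], [-0.8, -1.6], [0.6, -1.5], [-1.6, 0.1], [0.2, -2.3], [-0.2, 0.0]]
dial [ 0.54527953 -0.00800814  0.075     ] btn [ 0.48296973 -0.08534823  0.06803979]
ptr 61.5980850865777 0.043570199666958596
ptr 57.29157780474056 0.041911184628633386
jar base [ 0.5275899 -0.1940674  0.053    ] jar top [ 0.53852612 -0.20678647  0.131     ] jar top side [ 0.53881645 -0.21277119  0.131     ]
stamp top [0.59015237 0.1239763  0.06      ]
```

```bash
cat >> h.py <<'E'
DC=np.array([.5453,-.0078]);YAW=-.2415;Q=[0,1,0,0];TIP=.022
E
python3 - <<'E'
from h import *
from workcell import arm
import cv2
S=pickle.load(open("scene0.pkl","rb"))
for n,u in(("pole1",(278,125)),("pole2",(33,312)),("scale",(112,280)),("basket",(205,228)),("jar2",(100,410))):print(n,back(S,u,0).round(3))
arm.close()
a=YAW+np.radians(45);p=DC+.03*np.array([np.cos(a),np.sin(a)])
print(arm.solve_ik([*p,.13],Q))
arm.movep([*p,.16],Q)
arm.move_linear([*p,.12],velocity=.1)
o=arm.get_obs();print({k:o[k] for k in("time_s","qpos","tcp_pos","tool_rot","ft_force","opening")})
for n in("scene","side","wrist"):
    cv2.imwrite(f"pics/{n}1.png",arm.read_camera(n)["color"][:,:,::-1])
E
python3 -c "
import cv2,numpy as np
a=cv2.imread('pics/scene1.png')[100:300,180:400];b=cv2.imread('pics/side1.png')[150:350,200:350]
cv2.imwrite('pics/c1.png',np.hstack([cv2.resize(a,(440,400)),cv2.resize(b,(300,400))]))"
```

```text
pole1 [ 0.829 -0.447  0.   ]
pole2 [0.835 0.397 0.   ]
scale [0.769 0.254 0.   ]
basket [0.709 0.026 0.   ]
jar2 [0.568 0.435 0.   ]
[-0.1334045   0.35616593 -0.15992754  1.05470285  0.         -0.1334045 ]
{'time_s': 3.925, 'qpos': array([-1.33028058e-01,  3.63725052e-01, -1.75284330e-01,  1.03180990e+00,
       -1.15995038e-06, -1.33329732e-01]), 'tcp_pos': array([0.57108541, 0.00792317, 0.12021575]), 'tool_rot': array([-1.50836728e-04,  9.99999989e-01,  9.49231526e-07, -1.14530612e-05]), 'ft_force': array([ 0.33671312, -0.27813026,  0.00751595]), 'opening': -3.073302666609593e-05}
```

View pics/c1.png

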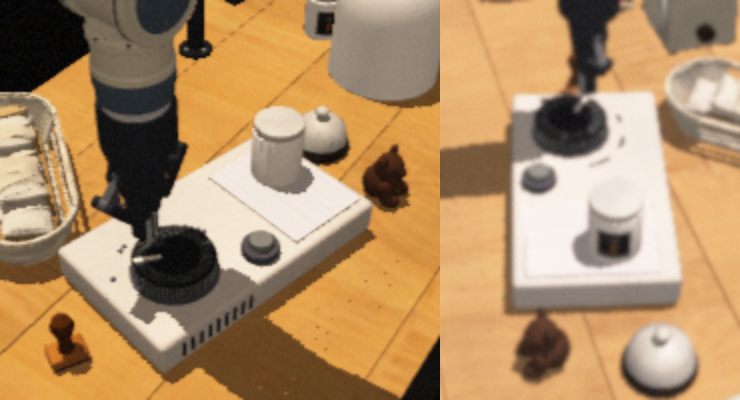

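View pics/wrist1.png

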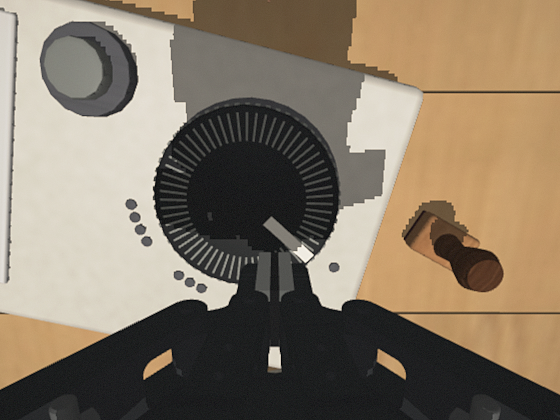

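```bash
python3 - <<'E'
from h import *
from workcell import arm
import cv2
f0=arm.get_obs()["ft_force"][2]
P=lambda d:DC+.03*np.array([np.cos(YAW+np.radians(d)),np.sin(YAW+np.radians(d))])
z=.0985;arm.move_linear([*P(45),z],velocity=.06)
F=lambda:arm.get_obs()["ft_force"][2]-f0
for _ in range(12):
    f=F();print(round(z,4),round(f,2))
    if f>7:break
    z-=.001;arm.move_linear([*P(45),z],velocity=.02)
for d in range(39,-40,-6):
    arm.move_linear([*P(d),z],velocity=.04)
    o=arm.get_obs();f=o["ft_force"]-[0,0,f0];print(d,o["time_s"],f.round(1),round(z,4))
    z+=.0004*np.clip(f[2]-7,-2,2)
cv2.imwrite("pics/w2.png",arm.read_camera("wrist")["color"][:,:,::-1])
E
```

```text
0.0985 -1.31
0.0975 -0.54
0.0965 3.82
0.0955 5.27
0.0945 5.96
0.0935 7.44
39 6.0833 [-0.5  1.8  6.9] 0.0935
33 6.3333 [-1.4  2.8  7.4] 0.0935
27 6.5833 [-1.6  1.8  6.4] 0.0936
21 6.8333 [-1.1  0.3  7. ] 0.0934
15 7.0833 [-1.3 -1.9  7. ] 0.0934
9 7.3333 [-1.8 -0.4  7.4] 0.0934
3 7.5833 [-0.8  0.3  7. ] 0.0936
-3 7.8333 [-1.3  2.   6.5] 0.0936
-9 8.0833 [-0.8  2.8  8. ] 0.0934
-15 8.3333 [0.6 2.4 6.9] 0.0938
-21 8.5833 [-0.6  1.2  6.5] 0.0937
-27 8.8333 [-1.6 -0.3  7.3] 0.0935
-33 9.0833 [-1.  -1.4  7.1] 0.0936
-39 9.3333 [-0.  -0.2  6.5] 0.0937
```

View pics/w2.png

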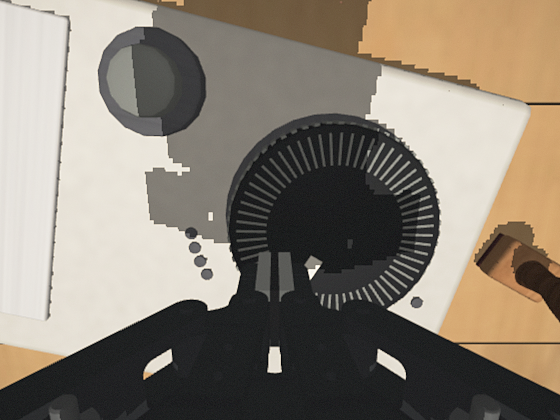

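```bash
python3 - <<'E'
from h import *
from workcell import arm
import cv2
p=arm.get_obs()["tcp_pos"];arm.move_linear([p[0],p[1],.16],velocity=.1)
arm.move_linear([.483,-.0853,.16],velocity=.2)
for n in("scene","wrist","side"):
    c=arm.read_camera(n);cv2.imwrite(f"pics/{n}3.png",c["color"][:,:,::-1]);pickle.dump(c,open(f"{n}3.pkl","wb"))
o=arm.get_obs();print(o["time_s"],o["ft_force"])
a=cv2.imread('pics/scene3.png')[100:300,180:400];b=cv2.imread('pics/side3.png')[150:350,200:350]
cv2.imwrite('pics/c3.png',np.hstack([cv2.resize(a,(440,400)),cv2.resize(b,(300,400))]))
E
```

```text
10.9833 [ 0.26321079 -0.94437179  0.72816938]
```

View pics/c3.png

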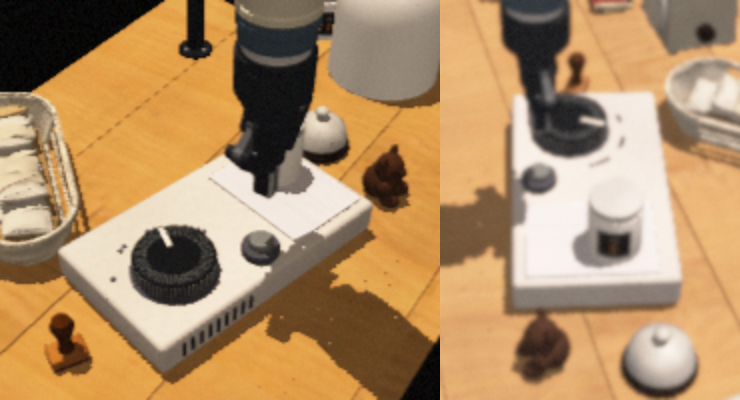

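View pics/wrist3.png

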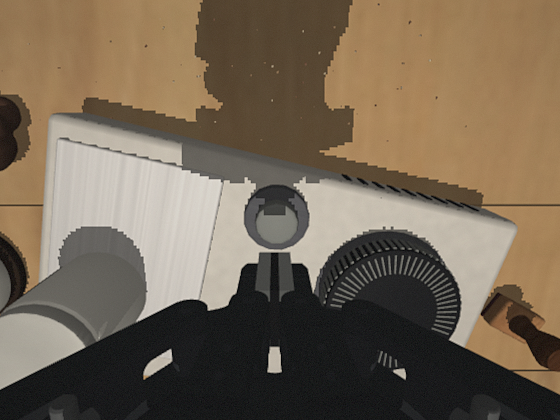

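```bash
python3 - <<'E'
from h import *
for n,uv in(("scene",(259.8,214.5)),("side",(281,212))):
    c=pickle.load(open(n+"3.pkl","rb"));t=back(c,uv,.075)[:2]-DC;print(n,np.degrees(np.arctan2(t[1],t[0])-YAW),np.hypot(*t))
c=pickle.load(open("wrist3.pkl","rb"))
for z in(.065,.068,.071):print("btn wrist",z,back(c,(277,225),z))
E
```

```text
scene -16.93106392465102 0.041528115098998064
side -20.50367597329144 0.041511339881596575
btn wrist 0.065 [ 0.48712571 -0.08242778  0.065     ]
btn wrist 0.068 [ 0.4861396  -0.08245357  0.068     ]
btn wrist 0.071 [ 0.4851535  -0.08247935  0.071     ]
```

```bash
python3 - <<'E'
from h import *
from workcell import arm
import cv2
B=[.4845,-.084]
arm.move_linear([*B,.105],velocity=.1);arm.wait(.2)
f0=arm.get_obs()["ft_force"][2];F=lambda:arm.get_obs()["ft_force"][2]-f0
z=.095;arm.move_linear([*B,z],velocity=.05)
for _ in range(25):
    f=F();print(round(z,4),round(f,2),arm.get_obs()["tcp_pos"][2].round(4))
    if f>12:break
    z-=.001;arm.move_linear([*B,z],velocity=.02)
arm.wait(.3);print(F())
arm.move_linear([*B,.16],velocity=.1)
arm.move_linear([.42,-.2,.22],velocity=.2)
for n in("scene","wrist","side"):
    c=arm.read_camera(n);cv2.imwrite(f"pics/{n}4.png",c["color"][:,:,::-1]);pickle.dump(c,open(f"{n}4.pkl","wb"))
o=arm.get_obs();print(o["time_s"],o["ft_force"])
a=cv2.imread('pics/scene4.png')[100:300,180:400];b=cv2.imread('pics/side4.png')[150:350,200:350]
cv2.imwrite('pics/c4.png',np.hstack([cv2.resize(a,(440,400)),cv2.resize(b,(300,400))]))
E
```

```text
0.095 1.58 0.0946
0.094 1.26 0.0941
0.093 2.7 0.0931
0.092 2.96 0.092
0.091 3.59 0.091
0.09 5.12 0.09
0.089 5.32 0.089
0.088 6.31 0.0881
0.087 16.48 0.0879
15.60620865837723
16.4417 [ 8.50412786e-02 -4.84052686e-04 -1.10309384e+00]
```

View pics/c4.png

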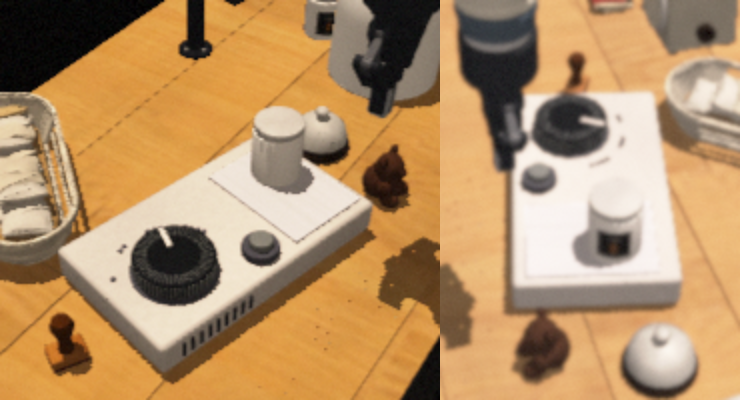

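The pointer still sits at the third setting, the button is up again, and the jar, stamp, bear and bell look unmoved. While pressing, the force rose with the spring for about 6 mm and then hit a hard stop, so the press was full.

```bash
python3 -c "
from workcell import arm
print(arm.hand_in())"
```

```text
the job is handed in; nothing more can be done
None
```

The dial is on its third setting, the start button has been pressed fully down and has come up again, and the job is handed in. The clock read about 16.4 s of the allowed 48 s just before that; the hand-in gave no verdict.

- **Dial:** I turned it from the one-dot mark with the closed fingertips, pressing about 7 N at 30 mm from the axis. The side force changed direction twice, as it would when passing two clicks. After lifting off, the pointer measured 17° (scene camera) and 20.5° (side camera) right of straight back, against a nominal 20°. The two disagree by 3.5°, within the 6.9° tolerance.
- **Button:** The force rose with the spring over about 6 mm to roughly 6 N, then hit a hard stop at 16 N. I held it there for 0.3 s before lifting off.
- **Last pictures:** By eye, the dial was still at three dots, the button was up, and the jar, stamp, bear and bell were where they started. The arm was clear of everything. I did not re-measure those four in the last pictures.

No check failed. The wrist camera put the button about 4 mm from my first estimate, so I pressed at a point between the two.

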